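# Press the plugs home along the flange

### The job

On the blue flange cover, run your fingertips along the curved row of four orange plugs, starting at the plug on the yellow stripe, and gently press each one down onto its rubber ring in turn before going on to the next. From the first plug to the last follow the row with the fingertips close above it (no more than about 3 cm over the plugs), without swinging away. Do not lift anything, keep the cover where it is, and leave the bearing, bracket, jar and screwdriver alone.

Things in the scene. Friction and masses are not known exactly. Their poses are not given: they have to be found in the camera images.
- cover: Loose round blue flange cover, about 2.4 kg: disc 240 mm across, 24 mm thick, bare metal hub on top (72 mm across, 12 mm high). Origin: centre of its underside; z up. Four plugs on an arc of 90 mm radius, 46 mm apart, at -43.8, -14.6, +14.6, +43.8 degrees from its x axis (counter-clockwise). A yellow stripe 14 mm wide runs radially through the first plug.
- plug1 (a joint): How far the first (the one on the yellow stripe) plug has been pushed in, in m: 0 = as far out as it goes, 0.008 = its head rests on its rubber ring (home), 0.010 = ring fully squeezed, hard stop. Starts at 0 to 0.002. Moves straight down only, needs about 5 N, stays where it is left and does not spring back.
- plug1_top (a point): Centre of the flat top of the first (the one on the yellow stripe) plug: orange disc head 25 mm across and 6 mm thick on a grey 15 mm stem. Moves with the plug: at joint 0 it is 16 mm above the cover's upper face (40 mm above the bench), at home 8 mm above that face. The black rubber ring under it is 30 mm across, 2 mm thick.
- plug2 (a joint): How far the second plug has been pushed in, in m: 0 = as far out as it goes, 0.008 = its head rests on its rubber ring (home), 0.010 = ring fully squeezed, hard stop. Starts at 0 to 0.002. Moves straight down only, needs about 5 N, stays where it is left and does not spring back.
- plug2_top (a point): Centre of the flat top of the second plug: orange disc head 25 mm across and 6 mm thick on a grey 15 mm stem. Moves with the plug: at joint 0 it is 16 mm above the cover's upper face (40 mm above the bench), at home 8 mm above that face. The black rubber ring under it is 30 mm across, 2 mm thick.
- plug3 (a joint): How far the third plug has been pushed in, in m: 0 = as far out as it goes, 0.008 = its head rests on its rubber ring (home), 0.010 = ring fully squeezed, hard stop. Starts at 0 to 0.002. Moves straight down only, needs about 5 N, stays where it is left and does not spring back.
- plug3_top (a point): Centre of the flat top of the third plug: orange disc head 25 mm across and 6 mm thick on a grey 15 mm stem. Moves with the plug: at joint 0 it is 16 mm above the cover's upper face (40 mm above the bench), at home 8 mm above that face. The black rubber ring under it is 30 mm across, 2 mm thick.
- plug4 (a joint): How far the fourth and last plug has been pushed in, in m: 0 = as far out as it goes, 0.008 = its head rests on its rubber ring (home), 0.010 = ring fully squeezed, hard stop. Starts at 0 to 0.002. Moves straight down only, needs about 5 N, stays where it is left and does not spring back.
- plug4_top (a point): Centre of the flat top of the fourth and last plug: orange disc head 25 mm across and 6 mm thick on a grey 15 mm stem. Moves with the plug: at joint 0 it is 16 mm above the cover's upper face (40 mm above the bench), at home 8 mm above that face. The black rubber ring under it is 30 mm across, 2 mm thick.
- bearing: Loose steel bearing ring, 52 mm outside, 24 mm bore, 15 mm high, lying on the cover's hub. Origin: centre of its underside. Leave alone.
- bracket: Loose dark steel angle bracket, foot 50 x 70 x 10 mm with an upright 45 mm high. Origin: centre of the underside of its foot. Leave alone.
- jar: Loose white jar with black cap, 56 mm across, 70 mm high, standing on the bench. Origin: centre of its underside. Leave alone.
- screwdriver: Loose screwdriver, 190 mm long, lying on the bench. Origin: under its middle, x along it. Leave alone.

How it is judged:
By the outcome, as a careful person would: the job done as asked, in the order asked, and still so for the second after the job is handed in, with the robot touching nothing.
It also fails if it takes over 42 s, if anything falls off the work surface, if the arm or the gripper's body presses on something with over 40 N, if the wrist force passes 120 N, or if a joint passes its speed limit or range.

### The arm

A 6-joint arm with a two-finger parallel gripper is mounted at the origin on the work surface. World frame = base frame: x ahead of the robot, y to its left, z up, the work surface at z = 0. Lengths are in m, angles in rad, forces in N, time in s.
With the tool pointing down it reaches from about 0.3 to 0.875 m from the base axis. Payload 6.4 kg.
Tool frame: the origin (TCP) lies between the finger pads, 19 mm behind the fingertips; this is the grasp point; z points along the fingers, y is the line along which they close (so a half turn about z gives the same grasp; the last joint's range is limited). The gripper opens to 85 mm and grips with 20 to 120 N. Pads are 22 mm wide; open, the fingers measure 114 mm over their backs; the gripper's body (76 mm by 85 mm) begins 54 mm behind the grasp point. The pads swing forward as they close: fully open they stand 13 mm farther back than shut.
Start: joints at [1.133, 0.181, 1.607, -0, 1.354, -0.206], TCP at [0.132, 0.56, 0.25] pointing down, gripper open.
Joint ranges: [-2.99, 2.99], [-0.89, 2.07], [0.3, 2.58], [-1.14, 4.28], [0, 2.63], [-3.12, 3.12]. Speed limits (rad/s): [2.57, 2.57, 3.01, 3.14, 3.14, 3.14].

### API

Orientations are given as a unit quaternion [w, x, y, z].
In Python, from bench import ctrl gives the robot as it stands.
- The arm moves only by the tool send_rows, never from a script. Its arguments are lists of equal length, an entry for each row: "dr": the turn, a rotation vector about the tool's x, y, z in units of 6 degrees (1.0 is 6 degrees), a list of three; "xyz": the shift along the tool's x, y, z in cm, a list of three; "jaw": the opening in per cent of the stroke, from 0 (shut) to 100 (fully open). In form: {"dr": [[wx, wy, wz], ...], "xyz": [[dx, dy, dz], ...], "jaw": [jaw, ...]}. A call has exactly 8 rows; each row is the pose to reach, as a shift and turn from the pose commanded when the call began, along the tool's axes at that moment; what a row does not reach only later rows make up. A row lasts 1/8 s, in which the tool goes at most 62.5 mm and 10.7 degrees, less where a joint would pass 70% of its speed; a pose out of reach is approached as far as the arm can. A call with a gripper value outside its range is refused whole. The fingers move at their own pace and stop on an object; the grip force is fixed at half the most. Time passes only in rows, so rows that repeat a pose let the fingers close, or fill a call up. It gives the time, the measured TCP pose, the force, the opening and the grip force at its end, in the units of the state.
- ctrl.get_obs(): the state, without advancing time (a new reading comes with each control period).
- ctrl.camera(name): name is "side" or "top" or "wrist"; returns the picture (420x560x3 uint8, red, green, blue); there is no depth.
- ctrl.calibration(name): a dict with "camera_matrix" (3x3 intrinsics, pixels), "world_from_camera" (4x4, takes a point from camera to world coordinates). Camera axes: x right, y up, looking along -z (the intrinsics and any distortion apply to the point x, -y, -z); pixel columns grow to the right and rows downward; lengths in m; the calibration is good to about 2 mm. A picture is of the moment at which its call begins: read the wrist's pose just before it. calibration takes no time and is no camera call; for the wrist camera it gives the pose at the moment of the call.
- ctrl.hand_in(): hands the job in; it is judged then, once.
The state is a dict: "time_s": time; "q": joint angles; "dq": joint speeds; "joint_efforts": joint torques, N m; "eef_pos": TCP position; "eef_rot": TCP orientation; "wrist_force": force on the tool from outside, world axes, zero at the start; "torque": the same for the moment, N m; "opening": opening from 0.0 (shut) to 1.0 (fully open); "grasp_force": force on a finger pad.
Only numpy, scipy, OpenCV 4.12 (cv2) and the standard library are available. Lean on these libraries where they do the work, as an engineer would, in place of code of your own. Each camera call takes 0.05 s, during which the arm holds its last target. There are 200 camera calls.

## Working session

There is one attempt and no reset: what is moved stays moved. The work goes in short steps, Python scripts to look and compute and a tool call to move; the robot and the scene stay as the last step left them, time stands still between calls to the robot, and variables do not carry over. Pictures are saved under pics/ and viewed, at most 10 in all, crops included, and the job is handed in when it is done.

Besides the shell and the picture viewer there is one more tool, called as a command line: name --argument value ..., lists and objects as JSON in quotes. send_rows: Moves the arm, as the interface text tells. Its arguments: {"type":"object","properties":{"dr":{"type":"array","items":{"type":"array","items":{"type":"number"}}},"xyz":{"type":"array","items":{"type":"array","items":{"type":"number"}}},"jaw":{"type":"array","items":{"type":"number"}}},"required":["dr","xyz","jaw"]}

```bash
mkdir -p pics; python3 - <<'E'
from bench import ctrl
import cv2
for n in("top","side"):
    c=ctrl.calibration(n); print(n,c["camera_matrix"],c["world_from_camera"],[k for k in c])
    cv2.imwrite(f"pics/{n}0.png",ctrl.camera(n)[...,::-1])
o=ctrl.get_obs();print(o)
E
```

```text
top [[409.12024638   0.         284.68475555]
 [  0.         409.12024638 215.53070028]
 [  0.           0.           1.        ]] [[-0.01599595  0.98879011 -0.14845283  0.45000114]
 [-0.99937359 -0.02049837 -0.0288486   0.02580872]
 [-0.03156826  0.14789837  0.98849862  0.76458362]
 [ 0.          0.          0.          1.        ]] ['camera_matrix', 'world_from_camera']
side [[398.77594958   0.         287.46331592]
 [  0.         398.77594958 212.27481706]
 [  0.           0.           1.        ]] [[-0.84856467  0.38420838 -0.3637608   0.31120168]
 [-0.52907234 -0.62205408  0.57717517  0.46035097]
 [-0.00452336  0.68222624  0.73112714  0.58042509]
 [ 0.          0.          0.          1.        ]] ['camera_matrix', 'world_from_camera']
{'time_s': 0.1, 'q': array([ 1.13263759e+00,  1.81476044e-01,  1.60787531e+00, -1.85701318e-05,
        1.35381883e+00, -2.06319762e-01]), 'dq': array([ 4.72696555e-04, -2.57832660e-03, -3.14196337e-03, -5.15602716e-05,
        4.81286323e-04,  8.91204252e-04]), 'joint_efforts': array([ 1.33115850e-04, -4.45874906e+01, -3.52240205e+01, -2.82094807e-04,
        4.18416705e-03,  2.91146542e-06]), 'eef_pos': array([0.13191703, 0.55919195, 0.2491848 ]), 'eef_rot': array([-2.41196534e-04,  1.15658025e-01,  9.93288779e-01, -7.51039146e-04]), 'wrist_force': array([-0.4729569 , -0.10819426, -0.7283565 ]), 'torque': array([ 0.0373903 , -0.02241827, -0.06815447]), 'grasp_force': 0.0, 'opening': 0.997631250682205}
```

View pics/top0.png

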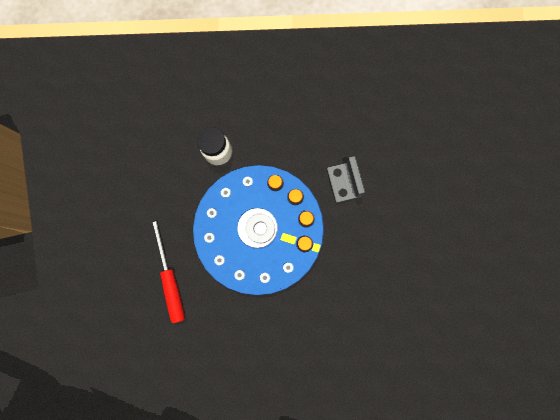

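View pics/side0.png

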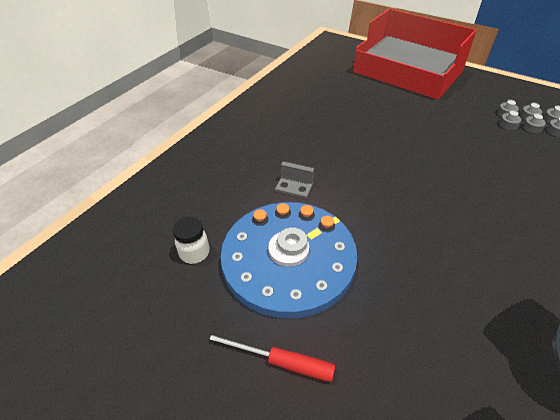

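```bash
cat > h.py <<'E'
from bench import ctrl
import numpy as np, cv2
from scipy.optimize import least_squares
from scipy.spatial.transform import Rotation as R
def proj(c,P):
    T=np.linalg.inv(c["world_from_camera"]); p=(T[:3,:3]@np.asarray(P).T).T+T[:3,3]
    p=p*[1,-1,-1]; u=(c["camera_matrix"]@p.T).T; return u[:,:2]/u[:,2:]
def orange(img):
    h=cv2.cvtColor(img,cv2.COLOR_RGB2HSV); m=cv2.inRange(h,(8,170,130),(21,255,255))
    n,_,s,c=cv2.connectedComponentsWithStats(m); return [(c[i],s[i,4]) for i in range(1,n) if s[i,4]>40]
A=np.radians([-43.8,-14.6,14.6,43.8])
def pts(x,y,a,z): return np.c_[x+.09*np.cos(A+a),y+.09*np.sin(A+a),np.full(4,z)]
E
python3 - <<'E'
from h import *
obs={}
for n in("top","side"):
    b=orange(cv2.imread(f"pics/{n}0.png")[...,::-1].copy()); print(n,[(c.round(1),a) for c,a in b]); obs[n]=(ctrl.calibration(n),np.array([c for c,a in b]))
def res(p,ns=("top","side")):
    r=[]
    for n in ns:
        c,o=obs[n]; q=proj(c,pts(*p,.037))
        if len(o)<4: continue
        from scipy.optimize import linear_sum_assignment as L
        D=np.linalg.norm(q[:,None]-o[None],axis=2); i,j=L(D); r+=list((q[i]-o[j]).ravel())
    return np.array(r)
for ns in(("top",),("side",),("top","side")):
    best=min((least_squares(res,[.45,.07,a],args=(ns,),x_scale=[.01,.01,.1]) for a in np.arange(-3,3,.5)),key=lambda s:s.cost)
    print(ns,best.x,best.cost); print(pts(*best.x,.039).round(4), [proj(obs[n][0],pts(*best.x,.037)).round(0).tolist() for n in ns])
E
```

```text
top []
side [(array([282.6, 206.9]), np.int32(41)), (array([307. , 208.9]), np.int32(46)), (array([259.2, 213.9]), np.int32(50))]
('top',) [ 0.45  0.07 -3.  ] 0.0
[[ 0.3769  0.1225  0.039 ]
 [ 0.3606  0.0802  0.039 ]
 [ 0.367   0.0353  0.039 ]
 [ 0.3945 -0.0008  0.039 ]] [[[243.0, 320.0], [267.0, 330.0], [293.0, 325.0], [314.0, 309.0]]]
('side',) [ 0.45  0.07 -3.  ] 0.0
[[ 0.3769  0.1225  0.039 ]
 [ 0.3606  0.0802  0.039 ]
 [ 0.367   0.0353  0.039 ]
 [ 0.3945 -0.0008  0.039 ]] [[[369.0, 300.0], [389.0, 285.0], [396.0, 263.0], [389.0, 242.0]]]
('top', 'side') [ 0.45  0.07 -3.  ] 0.0
[[ 0.3769  0.1225  0.039 ]
 [ 0.3606  0.0802  0.039 ]
 [ 0.367   0.0353  0.039 ]
 [ 0.3945 -0.0008  0.039 ]] [[[243.0, 320.0], [267.0, 330.0], [293.0, 325.0], [314.0, 309.0]], [[369.0, 300.0], [389.0, 285.0], [396.0, 263.0], [389.0, 242.0]]]
```

```bash
python3 - <<'E'
from h import *
S={"top":[(305,243),(306,218),(295,196),(275,182)],"side":[(327,222),(307,211),(283,209),(260,215)]}
obs={}
for n in S:
    im=cv2.imread(f"pics/{n}0.png"); h=cv2.cvtColor(im,cv2.COLOR_BGR2HSV); print([h[v,u].tolist() for u,v in S[n]])
    m=cv2.inRange(h,(5,130,120),(22,255,255)); C=[]
    for u,v in S[n]:
        y,x=np.nonzero(m[v-10:v+11,u-10:u+11]); C.append((x.mean()+u-10,y.mean()+v-10,len(x)))
    C=np.array(C); print(n,C.round(1).tolist()); obs[n]=(ctrl.calibration(n),C[:,:2])
def res(p,ns): return np.concatenate([(proj(obs[n][0],pts(*p,.037))-obs[n][1]).ravel() for n in ns])
for ns in(("top",),("side",),("top","side")):
    s=min((least_squares(res,[.45,.07,a],args=(ns,),x_scale=[.01,.01,.1]) for a in np.arange(-3,3,1)),key=lambda s:s.cost)
    print(ns,s.x,s.cost); print(pts(*s.x,.039).round(4))
E
```

```text
[[23, 211, 255], [23, 206, 255], [23, 205, 255], [23, 220, 255]]
top [[304.0, 241.9, 85.0], [306.1, 216.8, 105.0], [295.1, 194.9, 121.0], [274.6, 180.9, 139.0]]
[[15, 166, 255], [15, 167, 255], [16, 166, 255], [15, 169, 255]]
side [[327.0, 221.2, 120.0], [306.5, 210.5, 108.0], [282.4, 208.8, 111.0], [259.7, 215.0, 112.0]]
('top',) [ 0.54044873  0.09770535 -1.14465275] 0.23777739206415768
[[0.5106 0.0128 0.039 ]
 [0.5558 0.009  0.039 ]
 [0.5971 0.0278 0.039 ]
 [0.624  0.0643 0.039 ]]
('side',) [ 0.537682    0.09749634 -1.13840756] 0.08807689846034737
[[0.5083 0.0124 0.039 ]
 [0.5536 0.0089 0.039 ]
 [0.5948 0.0279 0.039 ]
 [0.6215 0.0646 0.039 ]]
('top', 'side') [ 0.53927323  0.09749695 -1.14289546] 1.8167046144496504
[[0.5096 0.0125 0.039 ]
 [0.5548 0.0088 0.039 ]
 [0.5961 0.0277 0.039 ]
 [0.6229 0.0642 0.039 ]]
```

send_rows --dr '[[0, 0, 0], [0, 0, 0], [0, 0, 0], [0, 0, 0], [0, 0, 0], [0, 0, 0], [0, 0, 0], [0, 0, 0]]' --xyz '[[-4, -3.6, 0], [-8.5, -7.6, 0], [-13, -11.7, 0], [-17.5, -15.8, 0], [-22, -19.8, 1], [-26.5, -23.9, 2], [-31, -28, 3], [-35.5, -32, 4]]' --jaw '[0, 0, 0, 0, 0, 0, 0, 0]'

```text
time_s: 1.1
eef_pos: [0.4047, 0.1648, 0.2097]
eef_rot: [0.0, 0.116, 0.993, 0.0]
wrist_force: [0.2, 0.2, 0.1]
opening: -0.003
grasp_force: 0.0
```

```bash
cat >> h.py <<'E'
def to(x,y,z):
    o=ctrl.get_obs(); q=o["eef_rot"]; r=R.from_quat([*q[1:],q[0]])
    print("cm in tool",(r.inv().apply(np.array([x,y,z])-o["eef_pos"])*100).round(2),"pos",o["eef_pos"].round(4),"F",o["wrist_force"].round(1),"rot err",(np.degrees((r*R.from_quat([.11567,.99329,0,0]).inv()).as_rotvec())).round(2),o["time_s"],o["opening"])
E
python3 -c "from h import *;to(.5096,.0125,.12)"
```

```text
cm in tool [-13.7  -12.42   8.97] pos [0.4047 0.1648 0.2097] F [0.2 0.2 0.1] rot err [ 0.01 -0.02 -0.01] 1.1 -0.003316902779352045
```

send_rows --dr '[[0, 0, 0], [0, 0, 0], [0, 0, 0], [0, 0, 0], [0, 0, 0], [0, 0, 0], [0, 0, 0], [0, 0, 0]]' --xyz '[[-3.5, -3.2, 1.5], [-7, -6.4, 4], [-10.5, -9.6, 6.5], [-13.7, -12.4, 9], [-13.7, -12.4, 9], [-13.7, -12.4, 9], [-13.7, -12.4, 9], [-13.7, -12.4, 9]]' --jaw '[0, 0, 0, 0, 0, 0, 0, 0]'

```text
time_s: 2.1
eef_pos: [0.5089, 0.0153, 0.1208]
eef_rot: [0.001, 0.115, 0.993, -0.0]
wrist_force: [0.5, 0.3, -0.2]
opening: -0.003
grasp_force: 0.0
```

```bash
python3 - <<'E'
from h import *
to(.5096,.0125,.079)
c=ctrl.calibration("wrist"); im=ctrl.camera("wrist"); print(proj(c,pts(.53927,.0975,-1.1429,.039)).round(1).tolist())
cv2.imwrite("pics/w1.png",im[...,::-1]); cv2.imwrite("pics/s1.png",ctrl.camera("side")[150:290,200:400,::-1].repeat(3,0).repeat(3,1))
E
```

```text
cm in tool [-0.12 -0.26  4.18] pos [0.5089 0.0153 0.1208] F [ 0.5  0.3 -0.2] rot err [-0.01 -0.07  0.09] 2.1 -0.003381042646786861
[[277.5, 221.1], [287.3, 282.2], [325.3, 326.5], [380.6, 347.1]]
```

View pics/w1.png

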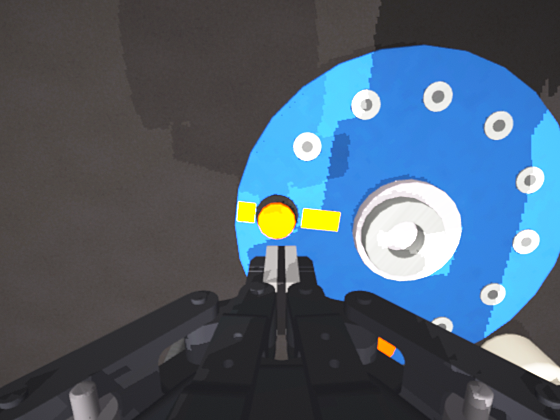

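View pics/s1.png

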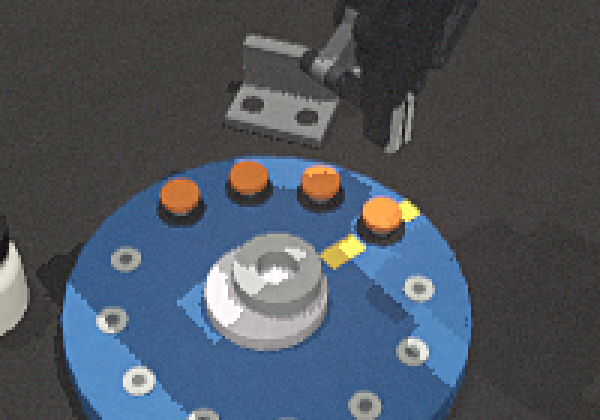

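send_rows --dr '[[0, 0, 0], [0, 0, 0], [0, 0, 0], [0, 0, 0], [0, 0, 0], [0, 0, 0], [0, 0, 0], [0, 0, 0]]' --xyz '[[-0.15, -0.25, 1], [-0.15, -0.25, 2], [-0.15, -0.25, 3], [-0.15, -0.25, 4], [-0.15, -0.25, 5], [-0.15, -0.25, 5.3], [-0.15, -0.25, 5.4], [-0.15, -0.25, 5.4]]' --jaw '[0, 0, 0, 0, 0, 0, 0, 0]'

```text
time_s: 3.2
eef_pos: [0.5101, 0.0117, 0.0662]
eef_rot: [0.0, 0.116, 0.993, -0.0]
wrist_force: [0.4, 0.8, -0.2]
opening: -0.002
grasp_force: 0.0
```

```bash
python3 - <<'E'
from h import *
to(.5096,.0125,.051)
cv2.imwrite("pics/s2.png",ctrl.camera("side")[150:290,200:400,::-1].repeat(3,0).repeat(3,1))
E
```

```text
cm in tool [0.07 0.07 1.52] pos [0.5101 0.0117 0.0662] F [ 0.4  0.8 -0.2] rot err [-0.01 -0.03  0.  ] 3.2 -0.00231428812000522
```

View pics/s2.png

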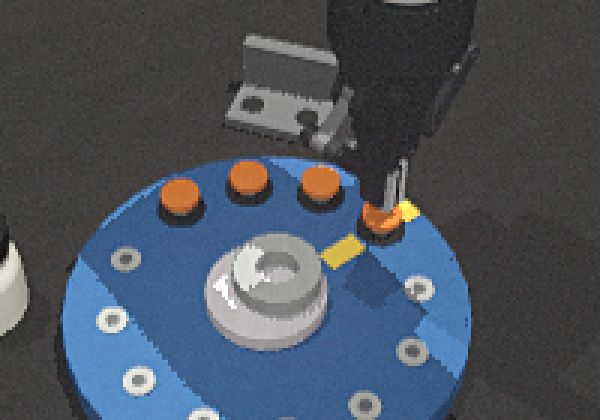

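send_rows --dr '[[0, 0, 0], [0, 0, 0], [0, 0, 0], [0, 0, 0], [0, 0, 0], [0, 0, 0], [0, 0, 0], [0, 0, 0]]' --xyz '[[0, 0, 0.3], [0, 0, 0.6], [0, 0, 0.8], [0, 0, 0.95], [0, 0, 1.1], [0, 0, 1.25], [0, 0, 1.35], [0, 0, 1.4]]' --jaw '[0, 0, 0, 0, 0, 0, 0, 0]'

```text
time_s: 4.25
eef_pos: [0.5097, 0.0117, 0.0521]
eef_rot: [-0.0, 0.116, 0.993, -0.0]
wrist_force: [-2.4, 0.7, 4.6]
opening: -0.003
grasp_force: 2.5
```

send_rows --dr '[[0, 0, 0], [0, 0, 0], [0, 0, 0], [0, 0, 0], [0, 0, 0], [0, 0, 0], [0, 0, 0], [0, 0, 0]]' --xyz '[[0, 0, 0.04], [0, 0, 0.08], [0, 0, 0.11], [0, 0, 0.14], [0, 0, 0.16], [0, 0, 0.16], [0, 0, 0.16], [0, 0, 0.16]]' --jaw '[0, 0, 0, 0, 0, 0, 0, 0]'

```text
time_s: 5.25
eef_pos: [0.5097, 0.0117, 0.0503]
eef_rot: [-0.0, 0.116, 0.993, -0.0]
wrist_force: [-2.7, -0.3, 4.1]
opening: 0.0
grasp_force: 2.0
```

send_rows --dr '[[0, 0, 0], [0, 0, 0], [0, 0, 0], [0, 0, 0], [0, 0, 0], [0, 0, 0], [0, 0, 0], [0, 0, 0]]' --xyz '[[0, 0, 0.02], [0, 0, 0.04], [0, 0, 0.06], [0, 0, 0.06], [0, 0, 0.06], [0, 0, 0.06], [0, 0, 0.06], [0, 0, 0.06]]' --jaw '[0, 0, 0, 0, 0, 0, 0, 0]'

```text
time_s: 6.25
eef_pos: [0.51, 0.0117, 0.0497]
eef_rot: [0.0, 0.116, 0.993, -0.0]
wrist_force: [-0.5, -0.0, 2.1]
opening: 0.003
grasp_force: 1.1
```

send_rows --dr '[[0, 0, 0], [0, 0, 0], [0, 0, 0], [0, 0, 0], [0, 0, 0], [0, 0, 0], [0, 0, 0], [0, 0, 0]]' --xyz '[[0, 0, 0.01], [0, 0, 0.02], [0, 0, 0.03], [0, 0, 0.04], [0, 0, 0.05], [0, 0, 0.06], [0, 0, 0.07], [0, 0, 0.08]]' --jaw '[0, 0, 0, 0, 0, 0, 0, 0]'

```text
time_s: 7.25
eef_pos: [0.51, 0.0117, 0.0491]
eef_rot: [0.0, 0.116, 0.993, -0.0]
wrist_force: [-0.4, 0.3, 5.1]
opening: 0.002
grasp_force: 2.4
```

```bash
python3 - <<'E'
from h import *
to(.5548,.0088,.066)
a=ctrl.camera("side"); cv2.imwrite("pics/s3.png",cv2.resize(a[190:250,240:350,::-1],None,fx=7,fy=7,interpolation=cv2.INTER_CUBIC))
E
```

```text
cm in tool [-4.42  0.75 -1.69] pos [0.51   0.0117 0.0491] F [-0.4  0.3  5.1] rot err [-0.01 -0.03  0.  ] 7.25 0.002174497640508218
```

View pics/s3.png

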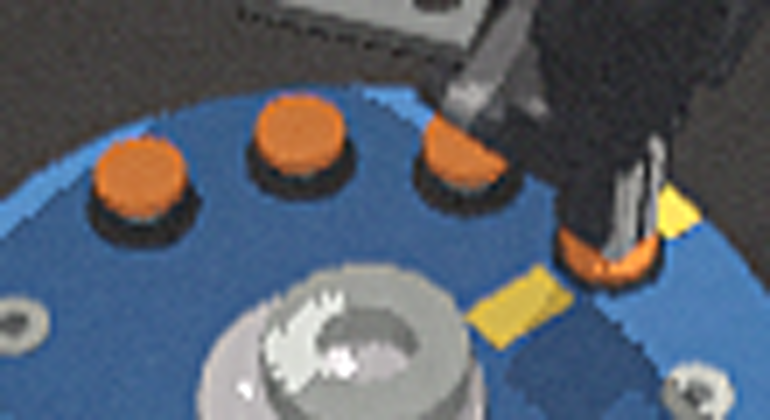

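send_rows --dr '[[0, 0, 0], [0, 0, 0], [0, 0, 0], [0, 0, 0], [0, 0, 0], [0, 0, 0], [0, 0, 0], [0, 0, 0]]' --xyz '[[0, 0, 0.01], [0, 0, 0.02], [0, 0, 0.03], [0, 0, 0.04], [0, 0, 0.05], [0, 0, 0.06], [0, 0, 0.07], [0, 0, 0.08]]' --jaw '[0, 0, 0, 0, 0, 0, 0, 0]'

```text
time_s: 8.3
eef_pos: [0.5101, 0.0117, 0.0487]
eef_rot: [0.0, 0.116, 0.993, -0.0]
wrist_force: [-2.4, -0.2, 11.2]
opening: -0.002
grasp_force: 5.1
```

send_rows --dr '[[0, 0, 0], [0, 0, 0], [0, 0, 0], [0, 0, 0], [0, 0, 0], [0, 0, 0], [0, 0, 0], [0, 0, 0]]' --xyz '[[0, 0, 0.02], [0, 0, -0.5], [0, 0, -1.5], [-1.1, 0.03, -1.6], [-2.2, 0.12, -1.6], [-3.3, 0.4, -1.6], [-4.4, 0.75, -1.6], [-4.4, 0.75, -1.5]]' --jaw '[0, 0, 0, 0, 0, 0, 0, 0]'

```text
time_s: 9.3
eef_pos: [0.5554, 0.0089, 0.0631]
eef_rot: [0.0, 0.116, 0.993, -0.0]
wrist_force: [0.0, 0.4, -0.3]
opening: -0.001
grasp_force: 0.0
```

```bash
python3 - <<'E'
from h import *
to(.5548,.0088,.049)
a=ctrl.camera("side"); cv2.imwrite("pics/s4.png",cv2.resize(a[190:250,240:350,::-1],None,fx=7,fy=7,interpolation=cv2.INTER_CUBIC))
E
```

```text
cm in tool [ 0.05 -0.02  1.41] pos [0.5554 0.0089 0.0631] F [ 0.   0.4 -0.3] rot err [-0.   -0.03  0.02] 9.3 -0.0014374342765073045
```

View pics/s4.png

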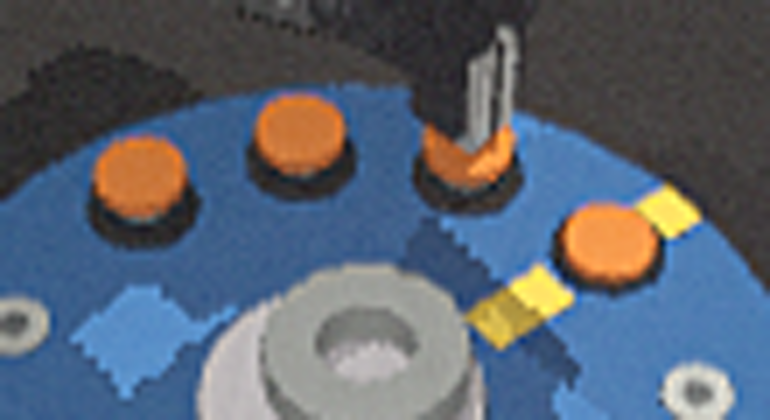

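send_rows --dr '[[0, 0, 0], [0, 0, 0], [0, 0, 0], [0, 0, 0], [0, 0, 0], [0, 0, 0], [0, 0, 0], [0, 0, 0]]' --xyz '[[0, 0, 0.3], [0, 0, 0.6], [0, 0, 0.8], [0, 0, 0.95], [0, 0, 1.1], [0, 0, 1.2], [0, 0, 1.27], [0, 0, 1.32]]' --jaw '[0, 0, 0, 0, 0, 0, 0, 0]'

```text
time_s: 10.35
eef_pos: [0.554, 0.009, 0.05]
eef_rot: [-0.0, 0.116, 0.993, 0.0]
wrist_force: [-3.0, 0.6, 5.5]
opening: -0.002
grasp_force: 2.5
```

send_rows --dr '[[0, 0, 0], [0, 0, 0], [0, 0, 0], [0, 0, 0], [0, 0, 0], [0, 0, 0], [0, 0, 0], [0, 0, 0]]' --xyz '[[0, 0, 0.01], [0, 0, 0.02], [0, 0, 0.03], [0, 0, 0.04], [0, 0, 0.05], [0, 0, 0.06], [0, 0, 0.07], [0, 0, 0.08]]' --jaw '[0, 0, 0, 0, 0, 0, 0, 0]'

```text
time_s: 11.35
eef_pos: [0.5544, 0.0089, 0.0492]
eef_rot: [-0.0, 0.116, 0.993, 0.0]
wrist_force: [-4.0, 1.2, 4.3]
opening: 0.0
grasp_force: 2.4
```

send_rows --dr '[[0, 0, 0], [0, 0, 0], [0, 0, 0], [0, 0, 0], [0, 0, 0], [0, 0, 0], [0, 0, 0], [0, 0, 0]]' --xyz '[[0, 0, 0.01], [0, 0, 0.02], [0, 0, 0.03], [0, 0, 0.04], [0, 0, 0.05], [0, 0, 0.06], [0, 0, 0.07], [0, 0, 0.08]]' --jaw '[0, 0, 0, 0, 0, 0, 0, 0]'

```text
time_s: 12.35
eef_pos: [0.5544, 0.0089, 0.0487]
eef_rot: [-0.0, 0.116, 0.993, -0.0]
wrist_force: [-3.9, 1.4, 8.6]
opening: -0.001
grasp_force: 4.3
```

send_rows --dr '[[0, 0, 0], [0, 0, 0], [0, 0, 0], [0, 0, 0], [0, 0, 0], [0, 0, 0], [0, 0, 0], [0, 0, 0]]' --xyz '[[0, 0, 0.03], [0, 0, 0.03], [0, 0, -0.7], [0, 0, -1.5], [-1, 0.55, -1.6], [-2, 1.2, -1.6], [-2.8, 2, -1.6], [-3.6, 2.8, -1.6]]' --jaw '[0, 0, 0, 0, 0, 0, 0, 0]'

```text
time_s: 13.35
eef_pos: [0.5964, 0.0285, 0.064]
eef_rot: [-0.0, 0.116, 0.993, 0.0]
wrist_force: [-0.4, 0.6, -0.4]
opening: 0.001
grasp_force: 0.0
```

```bash
python3 -c "from h import *;to(.5961,.0277,.049)"
```

```text
cm in tool [ 0.01 -0.08  1.5 ] pos [0.5964 0.0285 0.064 ] F [-0.4  0.6 -0.4] rot err [0.01 0.03 0.01] 13.35 0.001439491924619383
```

send_rows --dr '[[0, 0, 0], [0, 0, 0], [0, 0, 0], [0, 0, 0], [0, 0, 0], [0, 0, 0], [0, 0, 0], [0, 0, 0]]' --xyz '[[0, 0, 0.3], [0, 0, 0.6], [0, 0, 0.85], [0, 0, 1.05], [0, 0, 1.2], [0, 0, 1.3], [0, 0, 1.38], [0, 0, 1.43]]' --jaw '[0, 0, 0, 0, 0, 0, 0, 0]'

```text
time_s: 14.35
eef_pos: [0.5953, 0.0279, 0.0502]
eef_rot: [-0.0, 0.116, 0.993, 0.0]
wrist_force: [-3.4, 1.7, 3.5]
opening: -0.001
grasp_force: 2.5
```

send_rows --dr '[[0, 0, 0], [0, 0, 0], [0, 0, 0], [0, 0, 0], [0, 0, 0], [0, 0, 0], [0, 0, 0], [0, 0, 0]]' --xyz '[[0, 0, 0.01], [0, 0, 0.02], [0, 0, 0.03], [0, 0, 0.04], [0, 0, 0.05], [0, 0, 0.06], [0, 0, 0.07], [0, 0, 0.08]]' --jaw '[0, 0, 0, 0, 0, 0, 0, 0]'

```text
time_s: 15.35
eef_pos: [0.5958, 0.0279, 0.0492]
eef_rot: [-0.0, 0.116, 0.993, -0.0]
wrist_force: [-3.8, 0.1, 5.0]
opening: 0.003
grasp_force: 2.4
```

send_rows --dr '[[0, 0, 0], [0, 0, 0], [0, 0, 0], [0, 0, 0], [0, 0, 0], [0, 0, 0], [0, 0, 0], [0, 0, 0]]' --xyz '[[0, 0, 0.01], [0, 0, 0.02], [0, 0, 0.03], [0, 0, 0.04], [0, 0, 0.05], [0, 0, 0.06], [0, 0, 0.07], [0, 0, 0.08]]' --jaw '[0, 0, 0, 0, 0, 0, 0, 0]'

```text
time_s: 16.35
eef_pos: [0.5959, 0.0279, 0.0488]
eef_rot: [0.0, 0.116, 0.993, -0.0]
wrist_force: [-4.6, 0.2, 8.6]
opening: 0.002
grasp_force: 3.8
```

send_rows --dr '[[0, 0, 0], [0, 0, 0], [0, 0, 0], [0, 0, 0], [0, 0, 0], [0, 0, 0], [0, 0, 0], [0, 0, 0]]' --xyz '[[0, 0, 0.03], [0, 0, 0.03], [0, 0, -0.7], [0, 0, -1.5], [-0.65, 1, -1.6], [-1.15, 2, -1.6], [-1.5, 3.1, -1.6], [-1.75, 4.15, -1.6]]' --jaw '[0, 0, 0, 0, 0, 0, 0, 0]'

```text
time_s: 17.35
eef_pos: [0.6226, 0.0653, 0.0641]
eef_rot: [-0.0, 0.115, 0.993, 0.0]
wrist_force: [-0.4, 0.2, 0.1]
opening: 0.0
grasp_force: 0.0
```

```bash
python3 -c "from h import *;to(.6229,.0642,.049)"
```

```text
cm in tool [-0.05 -0.1   1.51] pos [0.6226 0.0653 0.0641] F [-0.4  0.2  0.1] rot err [0.01 0.03 0.03] 17.35 0.00020674258410182642
```

send_rows --dr '[[0, 0, 0], [0, 0, 0], [0, 0, 0], [0, 0, 0], [0, 0, 0], [0, 0, 0], [0, 0, 0], [0, 0, 0]]' --xyz '[[0, 0, 0.3], [0, 0, 0.6], [0, 0, 0.85], [0, 0, 1.05], [0, 0, 1.2], [0, 0, 1.3], [0, 0, 1.38], [0, 0, 1.43]]' --jaw '[0, 0, 0, 0, 0, 0, 0, 0]'

```text
time_s: 18.35
eef_pos: [0.6221, 0.0643, 0.0504]
eef_rot: [-0.0, 0.116, 0.993, 0.0]
wrist_force: [-2.0, 2.6, 5.0]
opening: 0.001
grasp_force: 2.5
```

send_rows --dr '[[0, 0, 0], [0, 0, 0], [0, 0, 0], [0, 0, 0], [0, 0, 0], [0, 0, 0], [0, 0, 0], [0, 0, 0]]' --xyz '[[0, 0, 0.01], [0, 0, 0.02], [0, 0, 0.03], [0, 0, 0.04], [0, 0, 0.05], [0, 0, 0.06], [0, 0, 0.07], [0, 0, 0.08]]' --jaw '[0, 0, 0, 0, 0, 0, 0, 0]'

```text
time_s: 19.35
eef_pos: [0.6224, 0.0642, 0.0494]
eef_rot: [-0.0, 0.116, 0.993, -0.0]
wrist_force: [-3.2, 0.9, 4.6]
opening: -0.003
grasp_force: 2.4
```

send_rows --dr '[[0, 0, 0], [0, 0, 0], [0, 0, 0], [0, 0, 0], [0, 0, 0], [0, 0, 0], [0, 0, 0], [0, 0, 0]]' --xyz '[[0, 0, 0.01], [0, 0, 0.02], [0, 0, 0.03], [0, 0, 0.04], [0, 0, 0.05], [0, 0, 0.06], [0, 0, 0.07], [0, 0, 0.08]]' --jaw '[0, 0, 0, 0, 0, 0, 0, 0]'

```text
time_s: 20.35
eef_pos: [0.6224, 0.0642, 0.0487]
eef_rot: [-0.0, 0.116, 0.993, -0.0]
wrist_force: [-4.5, 0.3, 6.9]
opening: 0.005
grasp_force: 3.4
```

send_rows --dr '[[0, 0, 0], [0, 0, 0], [0, 0, 0], [0, 0, 0], [0, 0, 0], [0, 0, 0], [0, 0, 0], [0, 0, 0]]' --xyz '[[0, 0, 0.01], [0, 0, 0.02], [0, 0, 0.03], [0, 0, 0.04], [0, 0, 0.05], [0, 0, 0.05], [0, 0, 0.05], [0, 0, 0.05]]' --jaw '[0, 0, 0, 0, 0, 0, 0, 0]'

```text
time_s: 21.35
eef_pos: [0.6224, 0.0642, 0.0487]
eef_rot: [-0.0, 0.116, 0.993, -0.0]
wrist_force: [-5.6, 1.2, 9.7]
opening: 0.003
grasp_force: 4.8
```

send_rows --dr '[[0, 0, 0], [0, 0, 0], [0, 0, 0], [0, 0, 0], [0, 0, 0], [0, 0, 0], [0, 0, 0], [0, 0, 0]]' --xyz '[[0, 0, -0.7], [0, 0, -2.5], [0, 0, -5], [0, 0, -8], [0, 0, -11], [0, 0, -14], [0, 0, -15], [0, 0, -15]]' --jaw '[0, 0, 0, 0, 0, 0, 0, 0]'

```text
time_s: 22.35
eef_pos: [0.6229, 0.0641, 0.1989]
eef_rot: [0.001, 0.116, 0.993, -0.0]
wrist_force: [-0.2, -0.1, 0.3]
opening: -0.003
grasp_force: 0.0
```

```bash
python3 - <<'E'
from h import *
a=ctrl.camera("side"); b=ctrl.camera("top")
cv2.imwrite("pics/s5.png",cv2.resize(a[190:250,240:350,::-1],None,fx=7,fy=7,interpolation=cv2.INTER_CUBIC))
to(.6,.06,.2)
E
```

```text
cm in tool [ 2.01 -0.91 -0.31] pos [0.6217 0.0643 0.1968] F [ 0.1 -0.5 -0.5] rot err [0.01 0.1  0.  ] 22.45 -0.0005888551512242172
```

View pics/s5.png

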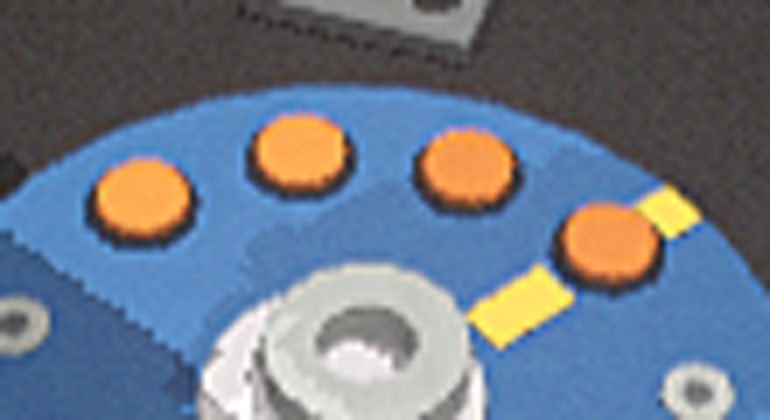

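All four plugs sit equally low on their rings, no stems are visible, and the cover and bearing haven't moved. Handing in.

```bash
python3 -c "from bench import ctrl;print(ctrl.hand_in())"
```

```text
the job is handed in; nothing more can be done
None
```

I pressed all four plugs down onto their rings in order from the yellow stripe, with the fingertips close above the row throughout. The job was handed in at about 22.5 s, with the arm clear and the cover and bearing where they were.

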